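# Shut the optics cabinet and stroke its vent flaps flat

### The job

Close up the optics cabinet for the night, using only the tips of the closed fingers and grasping nothing. First push sideways against the red face of the lug, without touching its black back, until the sliding glass door is fully shut; then set the fingertips down on the white lead-in plate and stroke lightly along the row of brass vent flaps to the far white plate, in one run without lifting off part-way, so that the flaps are pressed flat one after another. Leave the other things on the cabinet and bench where they are.

Things in the scene. Friction and masses are not known exactly. Their poses are not given: they have to be found in the camera images.
- cabinet: Rigid glass-sided cabinet fixed to the bench, 230 deep (x), 360 wide (y), 180 high; turned up to 0.2 rad. Origin: centre of its underside, z up, front (-x, sliding door) to the robot. Slate-blue level roof at z 180. On it at x = 0 a vent strip along y: frame 50 wide, 10 high, with a white plate at each end and five brass flaps between. Loose things, up to 36 high, stand along the roof's back (x about 85).
- lead_in (a point): Middle of the top of the fixed white lead-in plate at the strip's +y end (34 along cabinet x, 53 along y), 13 above the roof, level with the tops of the flaps when flat. The first flap's hinge is 29 from here towards cabinet -y. Axes as the cabinet's.
- run_out (a point): Middle of the top of the fixed white run-out plate (34 x 42) at the strip's -y end, as high as the lead-in plate and 249 from its middle along cabinet -y; it begins just past the last flap. Axes as the cabinet's.
- door_lug (a point): Middle of the top of the lug on the sliding door (front half, towards cabinet -y, red; back half black), above the roof's front edge, 126 in front (cabinet -x) of the strip's middle line: 12 along cabinet y, 24 along x, top 28 and foot 2 above the roof. A flat track, level with the roof, runs under it along the whole front. Axes as the cabinet's.
- door (a joint): Opening of the sliding glass door in m: 0 = fully shut at its stop; grows as it slides towards cabinet -y, at most 0.16; starts 0.07 to 0.15 open. Shut it by pushing the lug's red face towards cabinet +y by this amount. About 2 N of friction plus damping (10 N per m/s); stays where it is left.
- flap0 (a joint): Angle (rad) of the first flap from the lead-in plate: 0 = flat on its stop; 0.2 to 0.32 at the start. Brass leaf 32 wide (x), 38 long (y), 3 thick, pitch 40, hinged at its end nearer the lead-in plate; the other end stands up 8 to 12. A tip stroked from lead-in to run-out at plate level wedges it flat; the other way it catches. 0.3 N at the free end moves it, a few N near the hinge; stays as left.
- flap0_edge (a point): Middle of the upper face at the free edge of the first vent flap; moves with the flap (level with the white plates when flat).
- flap1 (a joint): Angle (rad) of the second flap from the lead-in plate: 0 = flat on its stop; 0.2 to 0.32 at the start. Brass leaf 32 wide (x), 38 long (y), 3 thick, pitch 40, hinged at its end nearer the lead-in plate; the other end stands up 8 to 12. A tip stroked from lead-in to run-out at plate level wedges it flat; the other way it catches. 0.3 N at the free end moves it, a few N near the hinge; stays as left.
- flap1_edge (a point): Middle of the upper face at the free edge of the second vent flap; moves with the flap (level with the white plates when flat).
- flap2 (a joint): Angle (rad) of the third flap from the lead-in plate: 0 = flat on its stop; 0.2 to 0.32 at the start. Brass leaf 32 wide (x), 38 long (y), 3 thick, pitch 40, hinged at its end nearer the lead-in plate; the other end stands up 8 to 12. A tip stroked from lead-in to run-out at plate level wedges it flat; the other way it catches. 0.3 N at the free end moves it, a few N near the hinge; stays as left.
- flap2_edge (a point): Middle of the upper face at the free edge of the third vent flap; moves with the flap (level with the white plates when flat).
- flap3 (a joint): Angle (rad) of the fourth flap from the lead-in plate: 0 = flat on its stop; 0.2 to 0.32 at the start. Brass leaf 32 wide (x), 38 long (y), 3 thick, pitch 40, hinged at its end nearer the lead-in plate; the other end stands up 8 to 12. A tip stroked from lead-in to run-out at plate level wedges it flat; the other way it catches. 0.3 N at the free end moves it, a few N near the hinge; stays as left.
- flap3_edge (a point): Middle of the upper face at the free edge of the fourth vent flap; moves with the flap (level with the white plates when flat).
- flap4 (a joint): Angle (rad) of the fifth flap from the lead-in plate: 0 = flat on its stop; 0.2 to 0.32 at the start. Brass leaf 32 wide (x), 38 long (y), 3 thick, pitch 40, hinged at its end nearer the lead-in plate; the other end stands up 8 to 12. A tip stroked from lead-in to run-out at plate level wedges it flat; the other way it catches. 0.3 N at the free end moves it, a few N near the hinge; stays as left.
- flap4_edge (a point): Middle of the upper face at the free edge of the fifth vent flap; moves with the flap (level with the white plates when flat).
- lug_back: Black back half of the door lug, 22 along cabinet x, 6 along y, 24 high; origin: centre of its underside, 3 above the roof. Not to be touched: the door is pushed, never pinched or hooked by the lug.
- prism_mount: Silver steel prism mount, 40 x 40 block with a round boss, 36 high, loose on the roof's back. Origin: centre of its underside. To be left alone.
- eyecup_a: Black rubber eyecup ring, 38 across, 22 high, loose on the roof's back. Origin: centre of its underside. To be left alone.
- eyecup_b: The second black rubber eyecup, same as the first. Origin: centre of its underside. To be left alone.
- monocular: Brass monocular standing on end on the bench to the left of the cabinet, 54 across, 107 high. Origin: centre of its underside. To be left alone.
- target_lens: Milky glass collimation target lens in a dark ring, 64 across, 19 high, flat on the bench to the right. Origin: centre of its underside. To be left alone.
- screwdriver: Grey-handled screwdriver 120 long, lying on the bench to the right. Origin: centre of its underside. To be left alone.
- screw_jar: Glass screw jar, 56 across, 70 high, standing on the bench to the left. Origin: centre of its underside. To be left alone.

How it is judged:
By the outcome, as a careful person would: the job done as asked, in the order asked, and still so for the second after the job is handed in, with the robot touching nothing.
It also fails if it takes over 48 s, if anything falls off the work surface, if the arm or the gripper's body presses on something with over 40 N, if the wrist force passes 120 N, or if a joint passes its speed limit or range.

### The arm

A 7-joint arm with a two-finger parallel gripper is mounted at the origin on the work surface. World frame = base frame: x ahead of the robot, y to its left, z up, the work surface at z = 0. Lengths are in m, angles in rad, forces in N, time in s.
With the tool pointing down it reaches from about 0.375 to 0.925 m from the base axis. Payload 3.1 kg.
Tool frame: the origin (TCP) lies on the centre line of the jaws, within the pads' length; the fingertips stand 14 mm ahead of it and the grasp point (between the pads) lies 5 mm behind it; y points along the fingers, x is the direction in which the jaws open and shut, and the axes are right-handed (so a half turn about y gives the same grasp; the last joint's range is limited). The gripper opens to 85 mm and grips with 20 to 120 N. Pads are 22 mm wide; open, the fingers measure 114 mm over their backs; the gripper's body (76 mm by 85 mm) begins 54 mm behind the grasp point. The pads swing forward as they close: fully open they stand 13 mm farther back than shut.
Start: joints at [1.019, 0.383, 0.044, 1.598, -0.018, 1.161, -0.05], TCP at [0.285, -0.584, 0.245] pointing down, gripper open.
Joint ranges: [-2.61, 2.61], [-0.41, 2.15], [-1.48, 1.57], [0, 2.5], [-1.57, 4.71], [0.05, 1.97], [-2.85, 2.85]. Speed limits (rad/s): [2.79, 2.79, 3.14, 3.14, 3.14, 3.14, 3.14].

### API

Orientations are given as a 3x3 rotation matrix whose columns are the frame's x, y, z axes.
In Python, from station import readout, vision, ticket, masks_of, pinpoint gives the robot as it stands. The module is installed in compiled form; this text tells all that it offers.
- The arm moves only by the tool step_arm, never from a script. Its argument "rows" is a list of rows, each an object of numbers: "x", "y", "z": the shift along the world's x, y, z in m; "rx", "ry", "rz": the turn, a rotation vector about the world's x, y, z in degrees; "jaw": the finger opening in m, from 0 to 0.0854. In form: [{"x": .., "y": .., "z": .., "rx": .., "ry": .., "rz": .., "jaw": ..}, ...]. A call has 1 to 5 rows; each row is the pose to reach, as a shift and turn from the pose measured when the call began; what a row does not reach only later rows make up. A row lasts 1/10 s, in which the tool goes at most 50 mm and 8.59 degrees, less where a joint would pass 70% of its speed; a pose out of reach is approached as far as the arm can. A call with a gripper value outside its range is refused whole. The fingers move at their own pace and stop on an object; "newtons" is the grip in N (left out, the last holds). Time passes only in rows, so rows that repeat a pose let the fingers close. It gives the time, the measured TCP pose, the force and the opening at its end, in the units of the state.
- readout.state(): the state, without advancing time (a new reading comes with each control period).
- vision.camera(name): name is "side" or "top"; returns the picture (400x640x3 uint8, red, green, blue); there is no depth.
- vision.get_calibration(name): a dict with "camera_matrix" (3x3 intrinsics, pixels), "R" (3x3) and "t" (3): a world point X has camera coordinates R X + t. Camera axes: x right, y down, z forward; pixel columns grow to the right and rows downward; lengths in m; the calibration is good to about 2 mm. A picture is of the moment at which its call begins. get_calibration takes no time and is no camera call.
- ticket.hand_in(): hands the job in, once; it reports no verdict.
Trained networks look in the newest picture that a camera, given by its name, has taken for a name from the list of things; names that differ only in an ending like _2 or _b are one class to them, and where a whole thing is asked for, a point or a joint stands for the part that bears it (a point fixed in the world has none). Each returns a list of dicts, best first, with "confidence" (0 to 1); they miss things now and then, are a little off and sometimes report something else, mostly with a low value. They report only what shows in the picture. A call takes as long as a camera call.
- masks_of(target, camera): "mask" (400x640 bool, what is visible of it).
- pinpoint(target, camera): "point" ([x, y, z] in m, in world coordinates, good to about 4 mm: a listed point, or the origin of a listed thing).
The state is a dict: "clock": time; "joints": joint angles; "joint_vel": joint speeds; "tau": joint torques, N m; "position": TCP position; "orientation": TCP orientation; "force": force on the tool from outside, world axes, zero at the start; "moment": the same for the moment, N m; "opening": opening from 0.0 (shut) to 1.0 (fully open).
Only numpy, scipy, OpenCV 4.12 (cv2) and the standard library are available. Lean on these libraries where they do the work, as an engineer would, in place of code of your own. Each camera call takes 0.05 s, during which the arm holds its last target.

## Working session

There is one attempt and no reset: what is moved stays moved. The work goes in short steps, Python scripts to look and compute and a tool call to move; the robot and the scene stay as the last step left them, time stands still between calls to the robot, and variables do not carry over. Pictures are saved under pics/ and viewed, and the job is handed in when it is done.

Besides the shell and the picture viewer there is one more tool, called after "Request:" by a JSON object that holds its "name" and its "arguments", one argument or row to a line. step_arm: Moves the arm, as the interface text tells. Its arguments: {"type":"object","properties":{"rows":{"type":"array","items":{"type":"object","properties":{"x":{"type":"number"},"y":{"type":"number"},"z":{"type":"number"},"rx":{"type":"number"},"ry":{"type":"number"},"rz":{"type":"number"},"jaw":{"type":"number"}}}},"newtons":{"type":"number"}},"required":["rows"]}

```bash
mkdir -p pics
python3 - <<'E'
from station import readout, vision, ticket, masks_of, pinpoint
import cv2,numpy as np
for c in ("side","top"):
    im=vision.camera(c); cv2.imwrite(f"pics/{c}0.png",im[:,:,::-1])
    k=vision.get_calibration(c); print(c,k["camera_matrix"].round(1).tolist(),k["R"].round(3).tolist(),k["t"].round(3).tolist())
for n in ("cabinet","lead_in","run_out","door_lug","lug_back","flap0_edge","flap4_edge"):
    for c in ("side","top"):
        print(n,c,[(np.round(d["point"],4).tolist(),round(d["confidence"],2)) for d in pinpoint(n,c)[:2]])
s=readout.state(); print({k:np.round(v,3).tolist() for k,v in s.items()})
E
```

```text
side [[455.1, 0.0, 322.2], [0.0, 455.1, 202.6], [0.0, 0.0, 1.0]] [[-0.961, -0.276, -0.001], [-0.203, 0.71, -0.675], [0.187, -0.648, -0.738]] [0.564, 0.221, 1.152]
top [[497.0, 0.0, 323.4], [0.0, 497.0, 200.6], [0.0, 0.0, 1.0]] [[-0.017, -1.0, -0.016], [-0.987, 0.02, -0.159], [0.159, 0.013, -0.987]] [0.016, 0.592, 1.479]
cabinet side []
cabinet top []
lead_in side [([0.6108, 0.2124, 0.1898], 0.55)]
lead_in top [([0.6093, 0.2106, 0.1937], 0.96)]
run_out side [([0.5903, -0.0363, 0.187], 0.82)]
run_out top [([0.6831, 0.069, 0.1788], 0.74), ([0.5914, -0.0396, 0.1968], 0.73)]
door_lug side [([0.4693, 0.0606, 0.2064], 0.97), ([0.6887, 0.1458, 0.1784], 0.18)]
door_lug top [([0.4738, 0.057, 0.2053], 0.71)]
lug_back side [([0.4739, 0.0591, 0.182], 0.65), ([0.5874, -0.0106, 0.2006], 0.47)]
lug_back top []
flap0_edge side [([0.6028, 0.1427, 0.2025], 0.8), ([0.5872, -0.0113, 0.2033], 0.69)]
flap0_edge top [([0.6038, 0.1465, 0.2013], 0.66)]
flap4_edge side [([0.5909, -0.011, 0.2001], 0.47)]
flap4_edge top [([0.5944, -0.0111, 0.2005], 0.64)]
{'clock': 0.8, 'joints': [1.019, 0.383, 0.044, 1.598, -0.018, 1.161, -0.05], 'joint_vel': [0.001, 0.001, -0.0, -0.0, 0.001, 0.002, 0.0], 'tau': [0.0, -43.337, 1.023, -24.99, 0.011, 0.002, 0.0], 'position': [0.285, -0.584, 0.245], 'orientation': [[0.438, 0.0, 0.899], [-0.899, -0.0, 0.438], [0.0, -1.0, 0.0]], 'force': [-0.395, 0.318, -0.109], 'moment': [-0.006, 0.033, 0.024], 'opening': 0.997}
```

View pics/side0.png

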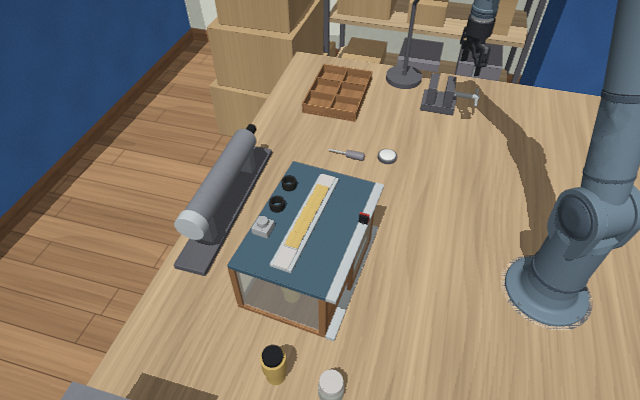

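View pics/top0.png

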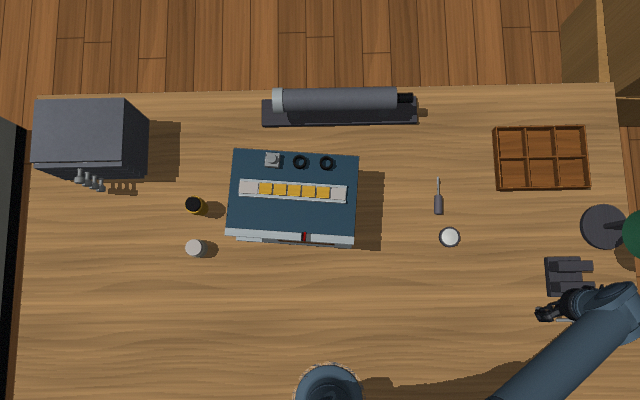

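The side view shows the lug at about (364,218), with its red half facing up and right, towards -y. The strip runs from the lead-in plate near (285,260) to the run-out plate near (325,182). The top view agrees: lug (304,237), plates (248,187) and (339,193). Next I'll refine the poses from pixels.

```bash
cat > h.py <<'E'
import numpy as np,cv2
from station import readout, vision, masks_of, pinpoint
def ray(c,uv,z):
    k=vision.get_calibration(c);K,R,t=k["camera_matrix"],k["R"],k["t"]
    d=R.T@np.linalg.solve(K,np.array([uv[0],uv[1],1.])); o=-R.T@t
    return o+d*(z-o[2])/d[2]
def proj(c,X):
    k=vision.get_calibration(c);p=k["camera_matrix"]@(k["R"]@np.array(X)+k["t"]);return p[:2]/p[2]
E
python3 - <<'E'
from h import *
for c in ("side","top"):
    im=cv2.imread(f"pics/{c}0.png")
    hsv=cv2.cvtColor(im,cv2.COLOR_BGR2HSV)
    x0,y0,x1,y1=(225,155,395,295) if c=="side" else (215,140,370,255)
    cv2.imwrite(f"pics/{c}_crop.png",cv2.resize(im[y0:y1,x0:x1],None,fx=4,fy=4,interpolation=cv2.INTER_CUBIC) [:600,:800])
    # roof: slate blue hull -> not used for front; white plates
    w=((hsv[...,1]<40)&(hsv[...,2]>170)).astype(np.uint8)
    y=((hsv[...,0]>15)&(hsv[...,0]<30)&(hsv[...,1]>120)&(hsv[...,2]>170)).astype(np.uint8)
    r=(((hsv[...,0]<8)|(hsv[...,0]>172))&(hsv[...,1]>150)&(hsv[...,2]>80)).astype(np.uint8)
    for nm,m,z in(("yellow",y,.197),("red",r,.208)):
        m[:y0]=0;m[y1:]=0;m[:,:x0]=0;m[:,x1:]=0
        n,l,st,ce=cv2.connectedComponentsWithStats(m)
        for i in range(1,n):
            if st[i,4]>8: print(c,nm,st[i,4],ce[i].round(1),ray(c,ce[i],z).round(4))
    b=((hsv[...,0]>92)&(hsv[...,0]<112)&(hsv[...,1]>70)).astype(np.uint8)
    b[:y0]=0;b[y1:]=0;b[:,:x0]=0;b[:,x1:]=0
    n,l,st,ce=cv2.connectedComponentsWithStats(b);i=1+np.argmax(st[1:,4])
    cs,_=cv2.findContours((l==i).astype(np.uint8),cv2.RETR_EXTERNAL,cv2.CHAIN_APPROX_NONE)
    P=np.array([ray(c,p[0],.18)[:2] for p in max(cs,key=len)]);rc=cv2.minAreaRect(P.astype(np.float32)*1000);print(c,rc,cv2.boxPoints(rc).round(1).tolist())
E
```

```text
side red 16 [363.4 213.9] [0.4712 0.0576 0.208 ]
side ((599.205078125, 93.86138916015625), (362.1294860839844, 226.76905822753906), 84.90019226074219) [[470.20001220703125, -76.4000015258789], [696.0, -96.5999984741211], [728.2000122070312, 264.1000061035156], [502.3999938964844, 284.29998779296875]]
top yellow 128 [265.1 187.9] [0.6075 0.1641 0.197 ]
top yellow 129 [279.5 188.9] [0.6039 0.124  0.197 ]
top yellow 129 [293.7 190. ] [0.6001 0.0846 0.197 ]
top yellow 132 [308.1 190.9] [0.5965 0.0446 0.197 ]
top yellow 130 [322.6 191.9] [0.5929 0.0044 0.197 ]
top red 18 [304.2 236. ] [0.4704 0.0563 0.208 ]
top ((600.1909790039062, 89.16752624511719), (357.6297302246094, 228.15243530273438), 84.84803009033203) [[470.5, -78.69999694824219], [697.7000122070312, -99.19999694824219], [729.9000244140625, 257.0], [502.6000061035156, 277.5]]
```

Both cameras agree. The cabinet yaw is about -5.1°, the strip centre is (0.600, 0.088), and the red face is near (0.4705, 0.054). I'll shut the jaws and approach high.

Request:
{"name": "step_arm", "arguments": {
  "rows": [
    {"x":0.01,"y":0.03,"z":0.03,"rz":-6,"jaw":0},
    {"x":0.02,"y":0.07,"z":0.05,"rz":-12,"jaw":0},
    {"x":0.035,"y":0.11,"z":0.06,"rz":-18,"jaw":0},
    {"x":0.05,"y":0.15,"z":0.07,"rz":-24,"jaw":0},
    {"x":0.06,"y":0.19,"z":0.07,"rz":-31,"jaw":0}
  ]
}}

```text
invalid input
```

```bash
cat > st.py <<'E'
from station import readout
import numpy as np
s=readout.state(); print({k:np.round(s[k],4).tolist() for k in("clock","position","force","opening","joints")}); o=s["orientation"]; print(np.round(o,3).tolist(), "yaw x", np.degrees(np.arctan2(o[1][0],o[0][0])).round(2))
E
python3 st.py
```

```text
{'clock': 0.8, 'position': [0.285, -0.5842, 0.2453], 'force': [-0.3953, 0.3182, -0.1086], 'opening': 0.9965, 'joints': [1.0192, 0.3829, 0.0439, 1.5979, -0.0179, 1.1612, -0.0499]}
[[0.438, 0.0, 0.899], [-0.899, -0.0, 0.438], [0.0, -1.0, 0.0]] yaw x -63.99
```

Request:
{"name": "step_arm", "arguments": {
  "rows": [
    {"x":0.01,"y":0.03,"z":0.03,"rx":0,"ry":0,"rz":-6,"jaw":0},
    {"x":0.02,"y":0.07,"z":0.05,"rx":0,"ry":0,"rz":-12,"jaw":0},
    {"x":0.035,"y":0.11,"z":0.06,"rx":0,"ry":0,"rz":-18,"jaw":0},
    {"x":0.05,"y":0.15,"z":0.07,"rx":0,"ry":0,"rz":-24,"jaw":0},
    {"x":0.06,"y":0.19,"z":0.07,"rx":0,"ry":0,"rz":-31,"jaw":0}
  ],
  "newtons": 20
}}

```text
clock: 1.3
position: [0.3468, -0.3931, 0.3175]
orientation: [[-0.091, 0.004, 0.996], [-0.996, -0.003, -0.091], [0.003, -1.0, 0.004]]
force: [1.2, -0.4, 1.0]
opening: 0.144
```

Request:
{"name": "step_arm", "arguments": {
  "rows": [
    {"x":0.013,"y":0.045,"z":0,"rx":0,"ry":0,"rz":0,"jaw":0},
    {"x":0.026,"y":0.09,"z":0,"rx":0,"ry":0,"rz":0,"jaw":0},
    {"x":0.039,"y":0.135,"z":0,"rx":0,"ry":0,"rz":0,"jaw":0},
    {"x":0.052,"y":0.18,"z":0,"rx":0,"ry":0,"rz":0,"jaw":0},
    {"x":0.065,"y":0.225,"z":-0.005,"rx":0,"ry":0,"rz":0,"jaw":0}
  ],
  "newtons": 20
}}

```text
clock: 1.8
position: [0.4126, -0.1665, 0.3136]
orientation: [[-0.091, 0.006, 0.996], [-0.996, -0.004, -0.091], [0.004, -1.0, 0.007]]
force: [0.7, 0.3, -0.5]
opening: -0.002
```

Request:
{"name": "step_arm", "arguments": {
  "rows": [
    {"x":0.013,"y":0.045,"z":0,"rx":0,"ry":0,"rz":0,"jaw":0},
    {"x":0.026,"y":0.09,"z":0,"rx":0,"ry":0,"rz":0,"jaw":0},
    {"x":0.04,"y":0.135,"z":-0.01,"rx":0,"ry":0,"rz":0,"jaw":0},
    {"x":0.055,"y":0.18,"z":-0.02,"rx":0,"ry":0,"rz":0,"jaw":0},
    {"x":0.055,"y":0.18,"z":-0.025,"rx":0,"ry":0,"rz":0,"jaw":0}
  ],
  "newtons": 20
}}

```text
clock: 2.3
position: [0.4684, 0.022, 0.2887]
orientation: [[-0.078, 0.008, 0.997], [-0.997, -0.0, -0.078], [-0.0, -1.0, 0.008]]
force: [-0.2, 0.3, -0.7]
opening: -0.002
```

```bash
python3 st.py
python3 - <<'E'
from h import *
for c in("side","top"):
    im=vision.camera(c); cv2.imwrite(f"pics/{c}1.png",im[:,:,::-1])
    print(c,[(np.round(d["point"],4).tolist(),round(d["confidence"],2)) for d in pinpoint("door_lug",c)[:2]])
    s=readout.state();print(proj(c,np.array(s["position"])+[0,0,-.014]))
im=cv2.imread("pics/side1.png")[140:290,230:430];cv2.imwrite("pics/side1c.png",cv2.resize(im,None,fx=4,fy=4))
E
```

```text
{'clock': 2.3, 'position': [0.4684, 0.022, 0.2887], 'force': [-0.2168, 0.3052, -0.6813], 'opening': -0.0015, 'joints': [0.3415, 0.0142, -0.4766, 1.9498, 0.0087, 1.1713, -1.7873]}
[[-0.078, 0.008, 0.997], [-0.997, -0.0, -0.078], [-0.0, -1.0, 0.008]] yaw x -94.48
side [([0.4702, 0.0634, 0.2092], 0.67)]
[371.28502144 181.36869698]
top []
[319.86191158 234.54266072]
```

View pics/side1c.png

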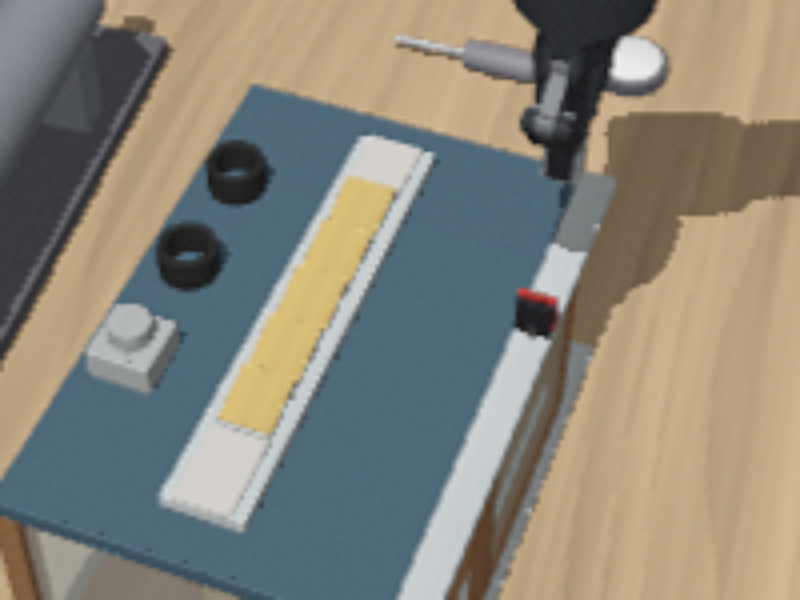

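The closed tips, at crop (565,170), are over the track ahead of the red face at crop (535,297). The path down is clear, so I'll descend.

Request:
{"name": "step_arm", "arguments": {
  "rows": [
    {"x":0,"y":-0.006,"z":-0.02,"rx":0,"ry":0,"rz":-0.5,"jaw":0},
    {"x":0,"y":-0.006,"z":-0.045,"rx":0,"ry":0,"rz":-0.5,"jaw":0},
    {"x":0,"y":-0.006,"z":-0.065,"rx":0,"ry":0,"rz":-0.5,"jaw":0},
    {"x":0,"y":-0.006,"z":-0.08,"rx":0,"ry":0,"rz":-0.5,"jaw":0},
    {"x":0,"y":-0.006,"z":-0.085,"rx":0,"ry":0,"rz":-0.5,"jaw":0}
  ],
  "newtons": 20
}}

```text
clock: 3.0
position: [0.4661, 0.0039, 0.2022]
orientation: [[-0.105, 0.003, 0.994], [-0.994, -0.006, -0.105], [0.005, -1.0, 0.004]]
force: [0.2, -0.6, 0.5]
opening: 0.002
```

```bash
python3 st.py
python3 - <<'E'
from h import *
for c in("side","top"):
    im=vision.camera(c); cv2.imwrite(f"pics/{c}2.png",im[:,:,::-1])
im=cv2.imread("pics/side2.png")[140:290,230:430];cv2.imwrite("pics/side2c.png",cv2.resize(im,None,fx=4,fy=4))
E
```

```text
{'clock': 3.0, 'position': [0.4661, 0.0039, 0.2022], 'force': [0.1976, -0.5612, 0.4911], 'opening': 0.0018, 'joints': [0.3414, 0.1083, -0.4621, 2.0513, 0.0648, 0.992, -1.8301]}
[[-0.105, 0.003, 0.994], [-0.994, -0.006, -0.105], [0.005, -1.0, 0.004]] yaw x -96.06
```

View pics/side2c.png

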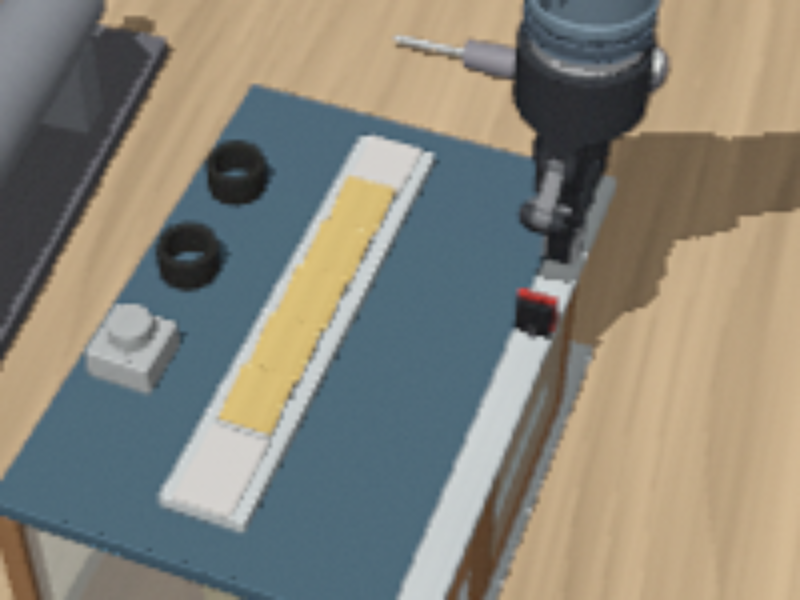

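Request:
{"name": "step_arm", "arguments": {
  "rows": [
    {"x":0.0005,"y":0.007,"z":0,"rx":0,"ry":0,"rz":0.8,"jaw":0},
    {"x":0.0015,"y":0.014,"z":0,"rx":0,"ry":0,"rz":0.8,"jaw":0},
    {"x":0.002,"y":0.021,"z":0,"rx":0,"ry":0,"rz":0.8,"jaw":0},
    {"x":0.0025,"y":0.026,"z":0,"rx":0,"ry":0,"rz":0.8,"jaw":0},
    {"x":0.0025,"y":0.03,"z":0,"rx":0,"ry":0,"rz":0.8,"jaw":0}
  ],
  "newtons": 20
}}

```text
clock: 3.6
position: [0.4698, 0.0357, 0.2037]
orientation: [[-0.089, 0.006, 0.996], [-0.996, -0.005, -0.089], [0.005, -1.0, 0.006]]
force: [0.5, 0.2, 0.3]
opening: -0.001
```

Request:
{"name": "step_arm", "arguments": {
  "rows": [
    {"x":0.0005,"y":0.004,"z":0,"rx":0,"ry":0,"rz":0,"jaw":0},
    {"x":0.0008,"y":0.009,"z":0,"rx":0,"ry":0,"rz":0,"jaw":0},
    {"x":0.0012,"y":0.014,"z":0,"rx":0,"ry":0,"rz":0,"jaw":0},
    {"x":0.0017,"y":0.019,"z":0,"rx":0,"ry":0,"rz":0,"jaw":0},
    {"x":0.002,"y":0.024,"z":0,"rx":0,"ry":0,"rz":0,"jaw":0}
  ],
  "newtons": 20
}}

```text
clock: 4.1
position: [0.4719, 0.0596, 0.2037]
orientation: [[-0.09, 0.006, 0.996], [-0.996, -0.006, -0.09], [0.005, -1.0, 0.006]]
force: [1.0, -1.9, 0.5]
opening: -0.002
```

Request:
{"name": "step_arm", "arguments": {
  "rows": [
    {"x":0.0005,"y":0.005,"z":0,"rx":0,"ry":0,"rz":0,"jaw":0},
    {"x":0.001,"y":0.01,"z":0,"rx":0,"ry":0,"rz":0,"jaw":0},
    {"x":0.0014,"y":0.015,"z":0,"rx":0,"ry":0,"rz":0,"jaw":0},
    {"x":0.0018,"y":0.02,"z":0,"rx":0,"ry":0,"rz":0,"jaw":0},
    {"x":0.0022,"y":0.025,"z":0,"rx":0,"ry":0,"rz":0,"jaw":0}
  ],
  "newtons": 20
}}

```text
clock: 4.6
position: [0.4741, 0.0851, 0.2037]
orientation: [[-0.09, 0.006, 0.996], [-0.996, -0.006, -0.09], [0.005, -1.0, 0.006]]
force: [-0.7, -2.5, 1.4]
opening: 0.0
```

Request:
{"name": "step_arm", "arguments": {
  "rows": [
    {"x":0.0004,"y":0.005,"z":0,"rx":0,"ry":0,"rz":0,"jaw":0},
    {"x":0.0007,"y":0.009,"z":0,"rx":0,"ry":0,"rz":0,"jaw":0},
    {"x":0.001,"y":0.013,"z":0,"rx":0,"ry":0,"rz":0,"jaw":0},
    {"x":0.0013,"y":0.017,"z":0,"rx":0,"ry":0,"rz":0,"jaw":0},
    {"x":0.0017,"y":0.021,"z":0,"rx":0,"ry":0,"rz":0,"jaw":0}
  ],
  "newtons": 20
}}

```text
clock: 5.1
position: [0.476, 0.1063, 0.2037]
orientation: [[-0.09, 0.006, 0.996], [-0.996, -0.006, -0.09], [0.005, -1.0, 0.007]]
force: [0.4, -2.7, -0.2]
opening: -0.001
```

```bash
python3 st.py
python3 - <<'E'
from h import *
for c in("side","top"):
    im=vision.camera(c); cv2.imwrite(f"pics/{c}3.png",im[:,:,::-1])
a=cv2.imread("pics/side3.png")[140:290,230:430]
b=cv2.imread("pics/top3.png")[140:290,220:420]
cv2.imwrite("pics/3c.png",np.vstack([cv2.resize(a,None,fx=2,fy=2),cv2.resize(b,None,fx=2,fy=2)]))
E
```

```text
{'clock': 5.1, 'position': [0.476, 0.1063, 0.2037], 'force': [0.4319, -2.7217, -0.2444], 'opening': -0.0006, 'joints': [0.201, 0.1584, -0.5455, 2.0014, 0.1059, 1.0032, -2.0566]}
[[-0.09, 0.006, 0.996], [-0.996, -0.006, -0.09], [0.005, -1.0, 0.007]] yaw x -95.16
```

View pics/3c.png

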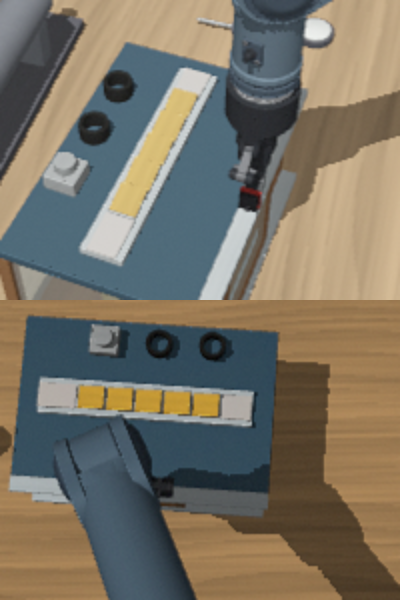

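The door is moving at about 2.7 N, with the tips against the red half only. I'll keep going in shorter calls.

Request:
{"name": "step_arm", "arguments": {
  "rows": [
    {"x":0.0003,"y":0.004,"z":0,"rx":0,"ry":0,"rz":0,"jaw":0},
    {"x":0.0006,"y":0.007,"z":0,"rx":0,"ry":0,"rz":0,"jaw":0},
    {"x":0.0008,"y":0.01,"z":0,"rx":0,"ry":0,"rz":0,"jaw":0}
  ],
  "newtons": 20
}}

```text
clock: 5.5
position: [0.4768, 0.1174, 0.2037]
orientation: [[-0.089, 0.006, 0.996], [-0.996, -0.004, -0.089], [0.004, -1.0, 0.007]]
force: [1.4, -1.7, 0.1]
opening: -0.0
```

Request:
{"name": "step_arm", "arguments": {
  "rows": [
    {"x":0.0003,"y":0.003,"z":0,"rx":0,"ry":0,"rz":0,"jaw":0},
    {"x":0.0005,"y":0.006,"z":0,"rx":0,"ry":0,"rz":0,"jaw":0},
    {"x":0.0007,"y":0.009,"z":0,"rx":0,"ry":0,"rz":0,"jaw":0}
  ],
  "newtons": 20
}}

```text
clock: 5.8
position: [0.4776, 0.1267, 0.2037]
orientation: [[-0.089, 0.006, 0.996], [-0.996, -0.005, -0.089], [0.004, -1.0, 0.007]]
force: [0.9, -1.9, 0.0]
opening: -0.001
```

Request:
{"name": "step_arm", "arguments": {
  "rows": [
    {"x":0.0003,"y":0.003,"z":0,"rx":0,"ry":0,"rz":0,"jaw":0},
    {"x":0.0005,"y":0.006,"z":0,"rx":0,"ry":0,"rz":0,"jaw":0},
    {"x":0.0007,"y":0.009,"z":0,"rx":0,"ry":0,"rz":0,"jaw":0}
  ],
  "newtons": 20
}}

```text
clock: 6.1
position: [0.4784, 0.1359, 0.2037]
orientation: [[-0.089, 0.007, 0.996], [-0.996, -0.004, -0.089], [0.004, -1.0, 0.007]]
force: [0.2, -1.6, -0.7]
opening: -0.0
```

Request:
{"name": "step_arm", "arguments": {
  "rows": [
    {"x":0.0002,"y":0.003,"z":0,"rx":0,"ry":0,"rz":0,"jaw":0},
    {"x":0.0004,"y":0.006,"z":0,"rx":0,"ry":0,"rz":0,"jaw":0},
    {"x":0.0006,"y":0.009,"z":0,"rx":0,"ry":0,"rz":0,"jaw":0}
  ],
  "newtons": 20
}}

```text
clock: 6.4
position: [0.4792, 0.1451, 0.2037]
orientation: [[-0.089, 0.007, 0.996], [-0.996, -0.004, -0.089], [0.004, -1.0, 0.007]]
force: [2.0, -3.7, -0.3]
opening: -0.0
```

Request:
{"name": "step_arm", "arguments": {
  "rows": [
    {"x":0.0002,"y":0.003,"z":0,"rx":0,"ry":0,"rz":0,"jaw":0},
    {"x":0.0004,"y":0.006,"z":0,"rx":0,"ry":0,"rz":0,"jaw":0},
    {"x":0.0006,"y":0.009,"z":0,"rx":0,"ry":0,"rz":0,"jaw":0}
  ],
  "newtons": 20
}}

```text
clock: 6.7
position: [0.48, 0.1543, 0.2037]
orientation: [[-0.089, 0.007, 0.996], [-0.996, -0.004, -0.089], [0.004, -1.0, 0.008]]
force: [0.8, -2.5, -0.4]
opening: -0.0
```

Request:
{"name": "step_arm", "arguments": {
  "rows": [
    {"x":0.0002,"y":0.003,"z":0,"rx":0,"ry":0,"rz":0,"jaw":0},
    {"x":0.0004,"y":0.006,"z":0,"rx":0,"ry":0,"rz":0,"jaw":0},
    {"x":0.0006,"y":0.009,"z":0,"rx":0,"ry":0,"rz":0,"jaw":0}
  ],
  "newtons": 20
}}

```text
clock: 7.0
position: [0.4807, 0.1635, 0.2038]
orientation: [[-0.089, 0.007, 0.996], [-0.996, -0.004, -0.089], [0.004, -1.0, 0.008]]
force: [1.6, -2.5, -0.3]
opening: 0.001
```

Request:
{"name": "step_arm", "arguments": {
  "rows": [
    {"x":0.0002,"y":0.003,"z":0,"rx":0,"ry":0,"rz":0,"jaw":0},
    {"x":0.0004,"y":0.006,"z":0,"rx":0,"ry":0,"rz":0,"jaw":0}
  ],
  "newtons": 20
}}

```text
clock: 7.2
position: [0.4811, 0.1698, 0.2038]
orientation: [[-0.089, 0.007, 0.996], [-0.996, -0.004, -0.089], [0.004, -1.0, 0.008]]
force: [0.8, -3.4, -0.3]
opening: -0.0
```

Request:
{"name": "step_arm", "arguments": {
  "rows": [
    {"x":0.0002,"y":0.003,"z":0,"rx":0,"ry":0,"rz":0,"jaw":0},
    {"x":0.0004,"y":0.006,"z":0,"rx":0,"ry":0,"rz":0,"jaw":0}
  ],
  "newtons": 20
}}

```text
clock: 7.4
position: [0.4811, 0.1705, 0.2038]
orientation: [[-0.091, 0.004, 0.996], [-0.996, -0.014, -0.091], [0.014, -1.0, 0.005]]
force: [-2.5, -15.7, 8.4]
opening: -0.0
```

Request:
{"name": "step_arm", "arguments": {
  "rows": [
    {"x":0.0002,"y":0.003,"z":0,"rx":0,"ry":0,"rz":0,"jaw":0},
    {"x":0.0004,"y":0.006,"z":0,"rx":0,"ry":0,"rz":0,"jaw":0}
  ],
  "newtons": 20
}}

```text
clock: 7.6
position: [0.4811, 0.1705, 0.2039]
orientation: [[-0.094, 0.0, 0.996], [-0.995, -0.025, -0.094], [0.025, -1.0, 0.002]]
force: [-3.0, -15.3, 9.7]
opening: 0.002
```

```bash
python3 st.py
python3 - <<'E'
from h import *
for c in("side","top"):
    im=vision.camera(c); cv2.imwrite(f"pics/{c}4.png",im[:,:,::-1])
a=cv2.imread("pics/side4.png")[140:290,230:430]
b=cv2.imread("pics/top4.png")[140:290,220:420]
cv2.imwrite("pics/4c.png",np.hstack([cv2.resize(a,None,fx=2,fy=2),cv2.resize(b,None,fx=2,fy=2)]))
E
```

```text
{'clock': 7.6, 'position': [0.4811, 0.1705, 0.2039], 'force': [-2.9552, -15.2689, 9.7469], 'opening': 0.0017, 'joints': [0.0902, 0.2181, -0.5799, 1.9412, 0.1641, 1.0345, -2.23]}
[[-0.094, 0.0, 0.996], [-0.995, -0.025, -0.094], [0.025, -1.0, 0.002]] yaw x -95.42
```

View pics/4c.png

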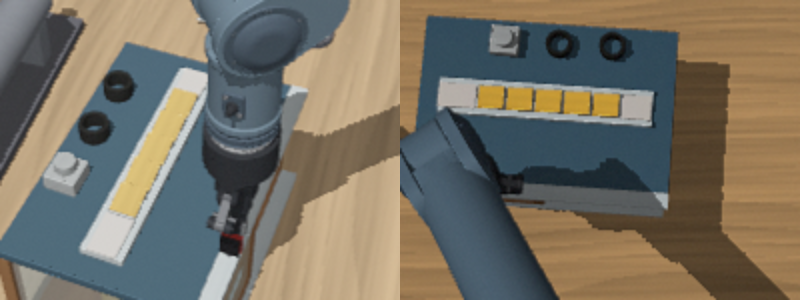

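Motion stopped at y=0.1705 with the force up to 15 N, after about 0.13 m of travel, so the door is on its stop. I'll back straight off the red face, lift and undo the slight tilt.

Request:
{"name": "step_arm", "arguments": {
  "rows": [
    {"x":-0.0005,"y":-0.006,"z":0,"rx":0,"ry":0,"rz":0,"jaw":0},
    {"x":-0.0012,"y":-0.014,"z":0,"rx":0,"ry":0,"rz":0,"jaw":0},
    {"x":-0.002,"y":-0.022,"z":0,"rx":0,"ry":0,"rz":0,"jaw":0},
    {"x":-0.0025,"y":-0.028,"z":0,"rx":0,"ry":0,"rz":0,"jaw":0},
    {"x":-0.0025,"y":-0.028,"z":0,"rx":0,"ry":0,"rz":0,"jaw":0}
  ],
  "newtons": 20
}}

```text
clock: 8.2
position: [0.4784, 0.1416, 0.2037]
orientation: [[-0.096, -0.0, 0.995], [-0.995, -0.025, -0.096], [0.025, -1.0, 0.002]]
force: [0.4, -0.3, 0.3]
opening: -0.002
```

Request:
{"name": "step_arm", "arguments": {
  "rows": [
    {"x":0,"y":0,"z":0.02,"rx":0,"ry":0,"rz":0,"jaw":0},
    {"x":0,"y":0,"z":0.045,"rx":0,"ry":0,"rz":0,"jaw":0},
    {"x":0,"y":0,"z":0.07,"rx":0,"ry":0,"rz":0,"jaw":0},
    {"x":0,"y":0,"z":0.085,"rx":0,"ry":0,"rz":0,"jaw":0},
    {"x":0,"y":0,"z":0.085,"rx":0,"ry":0,"rz":0,"jaw":0}
  ],
  "newtons": 20
}}

```text
clock: 8.7
position: [0.48, 0.143, 0.2914]
orientation: [[-0.095, 0.005, 0.995], [-0.995, -0.023, -0.095], [0.022, -1.0, 0.007]]
force: [-0.2, 0.1, 0.5]
opening: 0.002
```

```bash
python3 st.py
python3 - <<'E'
from h import *
from scipy.spatial.transform import Rotation as Ro
for c in("side","top"):
    im=vision.camera(c); cv2.imwrite(f"pics/{c}5.png",im[:,:,::-1])
    print(c,[(np.round(d["point"],4).tolist(),round(d["confidence"],2)) for d in pinpoint("door_lug",c)[:2]])
s=readout.state()
x=np.array([-.089,-.996,0]);x/=np.linalg.norm(x);y=np.array([0,0,-1.]);T=np.c_[x,y,np.cross(x,y)]
print(np.degrees(Ro.from_matrix(T@np.array(s["orientation"]).T).as_rotvec()).round(2))
a=cv2.imread("pics/side5.png")[140:290,230:430]
b=cv2.imread("pics/top5.png")[140:290,220:420]
cv2.imwrite("pics/5c.png",np.hstack([cv2.resize(a,None,fx=2,fy=2),cv2.resize(b,None,fx=2,fy=2)]))
E
```

```text
{'clock': 8.7, 'position': [0.48, 0.143, 0.2914], 'force': [-0.1972, 0.1404, 0.4566], 'opening': 0.0024, 'joints': [0.1593, 0.0956, -0.5724, 1.8704, 0.0805, 1.1962, -2.1069]}
[[-0.095, 0.005, 0.995], [-0.995, -0.023, -0.095], [0.022, -1.0, 0.007]] yaw x -95.46
side [([0.4817, 0.1919, 0.2036], 0.73), ([0.6935, 0.1481, 0.1778], 0.46)]
top []
[ 1.45 -0.16  0.37]
```

View pics/5c.png

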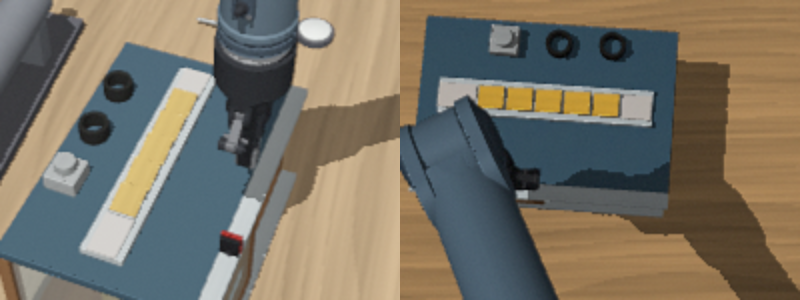

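The lug now sits at y≈0.192 (crop (230,243)), which matches the stop contact, so the door is shut. Next is the lead-in plate.

Request:
{"name": "step_arm", "arguments": {
  "rows": [
    {"x":0.025,"y":0.015,"z":0,"rx":0.5,"ry":0,"rz":0.2,"jaw":0},
    {"x":0.06,"y":0.035,"z":0,"rx":1,"ry":0,"rz":0.4,"jaw":0},
    {"x":0.095,"y":0.055,"z":0,"rx":1.4,"ry":0,"rz":0.4,"jaw":0},
    {"x":0.125,"y":0.07,"z":0,"rx":1.4,"ry":0,"rz":0.4,"jaw":0},
    {"x":0.1315,"y":0.074,"z":0,"rx":1.4,"ry":0,"rz":0.4,"jaw":0}
  ],
  "newtons": 20
}}

```text
clock: 9.4
position: [0.6106, 0.2167, 0.2845]
orientation: [[-0.088, -0.006, 0.996], [-0.996, 0.001, -0.088], [-0.0, -1.0, -0.006]]
force: [-0.1, 0.1, -0.7]
opening: 0.0
```

Request:
{"name": "step_arm", "arguments": {
  "rows": [
    {"x":0,"y":0,"z":0,"rx":0,"ry":0,"rz":0,"jaw":0},
    {"x":0,"y":0,"z":0,"rx":0,"ry":0,"rz":0,"jaw":0}
  ],
  "newtons": 20
}}

```text
clock: 9.6
position: [0.6094, 0.2163, 0.2827]
orientation: [[-0.088, -0.009, 0.996], [-0.996, -0.001, -0.088], [0.001, -1.0, -0.009]]
force: [0.2, -0.0, 0.6]
opening: -0.002
```

```bash
python3 st.py
```

```text
{'clock': 9.6, 'position': [0.6094, 0.2163, 0.2827], 'force': [0.2391, -0.0397, 0.5735], 'opening': -0.002, 'joints': [0.0252, 0.412, -0.5625, 1.5336, 0.2216, 1.2694, -2.2259]}
[[-0.088, -0.009, 0.996], [-0.996, -0.001, -0.088], [0.001, -1.0, -0.009]] yaw x -95.04
```

Request:
{"name": "step_arm", "arguments": {
  "rows": [
    {"x":0.001,"y":0,"z":-0.02,"rx":0,"ry":0.5,"rz":0,"jaw":0},
    {"x":0.002,"y":0,"z":-0.04,"rx":0,"ry":0.5,"rz":0,"jaw":0},
    {"x":0.002,"y":0,"z":-0.055,"rx":0,"ry":0.5,"rz":0,"jaw":0},
    {"x":0.002,"y":0,"z":-0.063,"rx":0,"ry":0.5,"rz":0,"jaw":0},
    {"x":0.002,"y":0,"z":-0.066,"rx":0,"ry":0.5,"rz":0,"jaw":0}
  ],
  "newtons": 20
}}

```text
clock: 10.1
position: [0.6103, 0.2156, 0.2151]
orientation: [[-0.088, -0.02, 0.996], [-0.996, -0.002, -0.088], [0.004, -1.0, -0.02]]
force: [-0.4, -0.1, -1.1]
opening: -0.002
```

```bash
python3 st.py
python3 - <<'E'
from h import *
for c in("side","top"):
    im=vision.camera(c); cv2.imwrite(f"pics/{c}6.png",im[:,:,::-1])
s=readout.state()
for z in(.014,): print(proj("side",np.array(s["position"])-[0,0,z]))
a=cv2.imread("pics/side6.png")[180:300,240:360]
b=cv2.imread("pics/top6.png")[140:260,220:340]
cv2.imwrite("pics/6c.png",np.hstack([cv2.resize(a,None,fx=3.3,fy=3.3),cv2.resize(b,None,fx=3.3,fy=3.3)]))
E
```

```text
{'clock': 10.1, 'position': [0.6103, 0.2156, 0.2151], 'force': [-0.3773, -0.1212, -1.0513], 'opening': -0.0021, 'joints': [0.015, 0.4749, -0.5475, 1.5939, 0.2535, 1.1652, -2.247]}
[[-0.088, -0.02, 0.996], [-0.996, -0.002, -0.088], [0.004, -1.0, -0.02]] yaw x -95.04
[283.42696762 255.62311117]
```

View pics/6c.png

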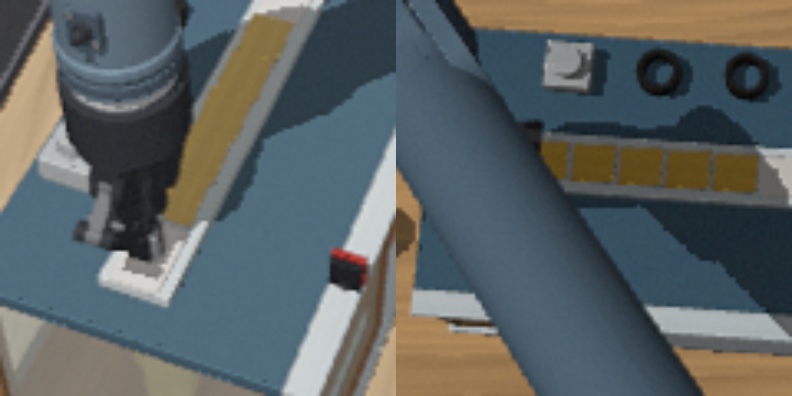

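The tips are hovering within the white lead-in plate at crop (145,265). I'll correct the small tilt, then touch down gently.

Request:
{"name": "step_arm", "arguments": {
  "rows": [
    {"x":0.0005,"y":0,"z":-0.001,"rx":0,"ry":-0.6,"rz":0,"jaw":0},
    {"x":0.001,"y":0,"z":-0.002,"rx":0,"ry":-1.2,"rz":0,"jaw":0},
    {"x":0.001,"y":0,"z":-0.004,"rx":0,"ry":-1.2,"rz":0,"jaw":0},
    {"x":0.001,"y":0,"z":-0.005,"rx":0,"ry":-1.2,"rz":0,"jaw":0}
  ],
  "newtons": 20
}}

```text
clock: 10.6
position: [0.6121, 0.2163, 0.2118]
orientation: [[-0.087, 0.003, 0.996], [-0.996, -0.001, -0.087], [0.0, -1.0, 0.003]]
force: [-0.8, 0.5, 0.1]
opening: -0.0
```

Request:
{"name": "step_arm", "arguments": {
  "rows": [
    {"x":0,"y":0,"z":-0.0005,"rx":0,"ry":0,"rz":0,"jaw":0},
    {"x":0,"y":0,"z":-0.001,"rx":0,"ry":0,"rz":0,"jaw":0},
    {"x":0,"y":0,"z":-0.001,"rx":0,"ry":0,"rz":0,"jaw":0}
  ],
  "newtons": 20
}}

```text
clock: 10.9
position: [0.6122, 0.2163, 0.2107]
orientation: [[-0.088, 0.003, 0.996], [-0.996, -0.001, -0.088], [0.0, -1.0, 0.003]]
force: [0.7, 0.5, 0.8]
opening: -0.004
```

```bash
python3 st.py
```

```text
{'clock': 10.9, 'position': [0.6122, 0.2163, 0.2107], 'force': [0.7158, 0.5258, 0.7792], 'opening': -0.0041, 'joints': [0.0129, 0.4693, -0.5457, 1.6108, 0.2647, 1.1328, -2.2557]}
[[-0.088, 0.003, 0.996], [-0.996, -0.001, -0.088], [0.0, -1.0, 0.003]] yaw x -95.03
```

Request:
{"name": "step_arm", "arguments": {
  "rows": [
    {"x":0,"y":0,"z":-0.001,"rx":0,"ry":0,"rz":0,"jaw":0},
    {"x":0,"y":0,"z":-0.0015,"rx":0,"ry":0,"rz":0,"jaw":0},
    {"x":0,"y":0,"z":-0.002,"rx":0,"ry":0,"rz":0,"jaw":0}
  ],
  "newtons": 20
}}

```text
clock: 11.2
position: [0.6122, 0.2162, 0.2086]
orientation: [[-0.088, 0.003, 0.996], [-0.996, -0.001, -0.088], [0.001, -1.0, 0.003]]
force: [-0.4, -0.5, 0.5]
opening: -0.001
```

Request:
{"name": "step_arm", "arguments": {
  "rows": [
    {"x":0,"y":0,"z":-0.0005,"rx":0,"ry":0,"rz":0,"jaw":0},
    {"x":0,"y":0,"z":-0.001,"rx":0,"ry":0,"rz":0,"jaw":0},
    {"x":0,"y":0,"z":-0.001,"rx":0,"ry":0,"rz":0,"jaw":0}
  ],
  "newtons": 20
}}

```text
clock: 11.5
position: [0.6121, 0.2162, 0.2075]
orientation: [[-0.088, 0.003, 0.996], [-0.996, -0.001, -0.088], [0.001, -1.0, 0.003]]
force: [-0.1, 0.2, -0.4]
opening: 0.003
```

Request:
{"name": "step_arm", "arguments": {
  "rows": [
    {"x":0,"y":0,"z":-0.0004,"rx":0,"ry":0,"rz":0,"jaw":0},
    {"x":0,"y":0,"z":-0.0008,"rx":0,"ry":0,"rz":0,"jaw":0}
  ],
  "newtons": 20
}}

```text
clock: 11.7
position: [0.6122, 0.2163, 0.2073]
orientation: [[-0.088, 0.003, 0.996], [-0.996, -0.001, -0.088], [0.001, -1.0, 0.003]]
force: [-1.3, -0.3, 4.1]
opening: -0.003
```

Request:
{"name": "step_arm", "arguments": {
  "rows": [
    {"x":0,"y":0,"z":-0.0004,"rx":0,"ry":0,"rz":0,"jaw":0},
    {"x":0,"y":0,"z":-0.0006,"rx":0,"ry":0,"rz":0,"jaw":0}
  ],
  "newtons": 20
}}

```text
clock: 11.9
position: [0.6122, 0.2163, 0.2073]
orientation: [[-0.088, 0.003, 0.996], [-0.996, -0.001, -0.088], [0.001, -1.0, 0.003]]
force: [-1.1, -0.6, 5.4]
opening: 0.001
```

Contact is at TCP z=0.2073, with the tips at 0.193 as the plate height requires, and about 5 N. I'll start the stroke, keeping a slight downward bias.

Request:
{"name": "step_arm", "arguments": {
  "rows": [
    {"x":-0.0004,"y":-0.004,"z":-0.0008,"rx":0,"ry":0,"rz":0,"jaw":0},
    {"x":-0.0008,"y":-0.009,"z":-0.0008,"rx":0,"ry":0,"rz":0,"jaw":0},
    {"x":-0.0013,"y":-0.014,"z":-0.0008,"rx":0,"ry":0,"rz":0,"jaw":0},
    {"x":-0.0017,"y":-0.019,"z":-0.0008,"rx":0,"ry":0,"rz":0,"jaw":0}
  ],
  "newtons": 20
}}

```text
clock: 12.3
position: [0.611, 0.1979, 0.2073]
orientation: [[-0.087, 0.005, 0.996], [-0.996, 0.001, -0.087], [-0.001, -1.0, 0.005]]
force: [0.5, 3.0, 4.1]
opening: 0.002
```

Request:
{"name": "step_arm", "arguments": {
  "rows": [
    {"x":-0.0004,"y":-0.005,"z":-0.0008,"rx":0,"ry":0,"rz":0,"jaw":0},
    {"x":-0.0009,"y":-0.01,"z":-0.0008,"rx":0,"ry":0,"rz":0,"jaw":0},
    {"x":-0.0013,"y":-0.015,"z":-0.0008,"rx":0,"ry":0,"rz":0,"jaw":0}
  ],
  "newtons": 20
}}

```text
clock: 12.6
position: [0.61, 0.1837, 0.2072]
orientation: [[-0.087, 0.007, 0.996], [-0.996, 0.003, -0.087], [-0.003, -1.0, 0.007]]
force: [-0.7, 3.5, 5.9]
opening: 0.001
```

Request:
{"name": "step_arm", "arguments": {
  "rows": [
    {"x":-0.0006,"y":-0.005,"z":-0.0008,"rx":0,"ry":0,"rz":0,"jaw":0},
    {"x":-0.0012,"y":-0.01,"z":-0.0008,"rx":0,"ry":0,"rz":0,"jaw":0},
    {"x":-0.0018,"y":-0.015,"z":-0.0008,"rx":0,"ry":0,"rz":0,"jaw":0},
    {"x":-0.0023,"y":-0.02,"z":-0.0008,"rx":0,"ry":0,"rz":0,"jaw":0}
  ],
  "newtons": 20
}}

```text
clock: 13.0
position: [0.6082, 0.1641, 0.2072]
orientation: [[-0.086, 0.008, 0.996], [-0.996, 0.004, -0.087], [-0.005, -1.0, 0.008]]
force: [0.5, 3.5, 5.8]
opening: 0.001
```

Request:
{"name": "step_arm", "arguments": {
  "rows": [
    {"x":-0.0006,"y":-0.005,"z":-0.0008,"rx":0,"ry":0,"rz":0,"jaw":0},
    {"x":-0.0011,"y":-0.01,"z":-0.0008,"rx":0,"ry":0,"rz":0,"jaw":0},
    {"x":-0.0016,"y":-0.015,"z":-0.0008,"rx":0,"ry":0,"rz":0,"jaw":0},
    {"x":-0.002,"y":-0.02,"z":-0.0008,"rx":0,"ry":0,"rz":0,"jaw":0}
  ],
  "newtons": 20
}}

```text
clock: 13.4
position: [0.6066, 0.1454, 0.2072]
orientation: [[-0.086, 0.01, 0.996], [-0.996, 0.007, -0.086], [-0.008, -1.0, 0.01]]
force: [0.9, 4.0, 4.0]
opening: 0.004
```

```bash
python3 st.py
python3 - <<'E'
from h import *
im=vision.camera("side"); cv2.imwrite(f"pics/side7.png",im[:,:,::-1])
a=cv2.imread("pics/side7.png")[160:290,250:380]
cv2.imwrite("pics/7c.png",cv2.resize(a,None,fx=4.5,fy=4.5,interpolation=2))
E
```

```text
{'clock': 13.4, 'position': [0.6066, 0.1454, 0.2072], 'force': [0.8675, 4.0427, 3.9551], 'opening': 0.0041, 'joints': [0.1291, 0.418, -0.5388, 1.6863, 0.2342, 1.0903, -2.135]}
[[-0.086, 0.01, 0.996], [-0.996, 0.007, -0.086], [-0.008, -1.0, 0.01]] yaw x -94.92
```

View pics/7c.png

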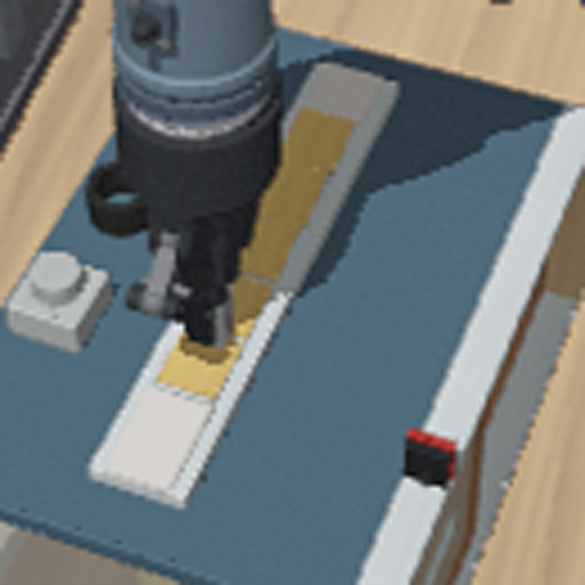

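The tips are on flap 0 at crop (205,345) and the near part of it lies flat. Contact is steady at 4–6 N. I'll continue, trimming the small tilt and drift.

Request:
{"name": "step_arm", "arguments": {
  "rows": [
    {"x":-0.0007,"y":-0.005,"z":-0.0008,"rx":-0.2,"ry":0.25,"rz":0,"jaw":0},
    {"x":-0.0013,"y":-0.01,"z":-0.0008,"rx":-0.4,"ry":0.5,"rz":0,"jaw":0},
    {"x":-0.0019,"y":-0.015,"z":-0.0008,"rx":-0.4,"ry":0.5,"rz":0,"jaw":0},
    {"x":-0.0025,"y":-0.02,"z":-0.0008,"rx":-0.4,"ry":0.5,"rz":0,"jaw":0}
  ],
  "newtons": 20
}}

```text
clock: 13.85
position: [0.6045, 0.1246, 0.2071]
orientation: [[-0.087, 0.003, 0.996], [-0.996, -0.0, -0.087], [-0.0, -1.0, 0.003]]
force: [-0.6, 4.0, 5.5]
opening: -0.001
```

Request:
{"name": "step_arm", "arguments": {
  "rows": [
    {"x":-0.0006,"y":-0.005,"z":-0.0008,"rx":-0.1,"ry":0.1,"rz":0,"jaw":0},
    {"x":-0.0011,"y":-0.01,"z":-0.0008,"rx":-0.1,"ry":0.1,"rz":0,"jaw":0},
    {"x":-0.0017,"y":-0.015,"z":-0.0008,"rx":-0.1,"ry":0.1,"rz":0,"jaw":0},
    {"x":-0.0023,"y":-0.02,"z":-0.0008,"rx":-0.1,"ry":0.1,"rz":0,"jaw":0}
  ],
  "newtons": 20
}}

```text
clock: 14.25
position: [0.6027, 0.1062, 0.2072]
orientation: [[-0.086, 0.003, 0.996], [-0.996, 0.001, -0.086], [-0.001, -1.0, 0.003]]
force: [0.5, 4.0, 4.6]
opening: 0.0
```

Request:
{"name": "step_arm", "arguments": {
  "rows": [
    {"x":-0.0005,"y":-0.005,"z":-0.0008,"rx":-0.1,"ry":0.1,"rz":0,"jaw":0},
    {"x":-0.001,"y":-0.01,"z":-0.0008,"rx":-0.2,"ry":0.2,"rz":0,"jaw":0},
    {"x":-0.0016,"y":-0.015,"z":-0.0008,"rx":-0.2,"ry":0.2,"rz":0,"jaw":0},
    {"x":-0.0022,"y":-0.02,"z":-0.0008,"rx":-0.2,"ry":0.2,"rz":0,"jaw":0}
  ],
  "newtons": 20
}}

```text
clock: 14.65
position: [0.6008, 0.0872, 0.2072]
orientation: [[-0.085, 0.001, 0.996], [-0.996, -0.001, -0.085], [0.001, -1.0, 0.001]]
force: [0.7, 3.9, 6.0]
opening: -0.002
```

Request:
{"name": "step_arm", "arguments": {
  "rows": [
    {"x":-0.0005,"y":-0.005,"z":-0.0008,"rx":-0.1,"ry":0.1,"rz":0,"jaw":0},
    {"x":-0.001,"y":-0.01,"z":-0.0008,"rx":-0.1,"ry":0.1,"rz":0,"jaw":0},
    {"x":-0.0016,"y":-0.015,"z":-0.0008,"rx":-0.1,"ry":0.1,"rz":0,"jaw":0},
    {"x":-0.0021,"y":-0.02,"z":-0.0008,"rx":-0.1,"ry":0.1,"rz":0,"jaw":0}
  ],
  "newtons": 20
}}

```text
clock: 15.05
position: [0.5991, 0.0684, 0.2071]
orientation: [[-0.085, 0.0, 0.996], [-0.996, -0.0, -0.085], [0.0, -1.0, 0.0]]
force: [0.7, 6.5, 7.6]
opening: 0.001
```

```bash
python3 st.py
python3 - <<'E'
from h import *
im=vision.camera("side"); cv2.imwrite(f"pics/side8.png",im[:,:,::-1])
a=cv2.imread("pics/side8.png")[160:290,250:380]
cv2.imwrite("pics/8c.png",cv2.resize(a,None,fx=4.5,fy=4.5,interpolation=2))
E
```

```text
{'clock': 15.05, 'position': [0.5991, 0.0684, 0.2071], 'force': [0.6722, 6.4761, 7.5561], 'opening': 0.0014, 'joints': [0.2416, 0.3814, -0.5195, 1.7301, 0.2106, 1.0854, -2.0012]}
[[-0.085, 0.0, 0.996], [-0.996, -0.0, -0.085], [0.0, -1.0, 0.0]] yaw x -94.85
```

View pics/8c.png

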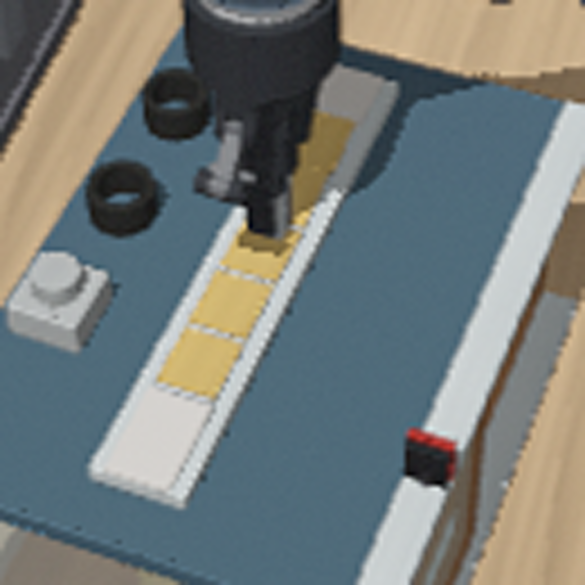

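Flaps 0 and 1, at crop (200,362) and (230,303), lie flat behind the tips, and flap 2 is being pressed. I'll continue.

Request:
{"name": "step_arm", "arguments": {
  "rows": [
    {"x":-0.0005,"y":-0.005,"z":-0.0007,"rx":-0.1,"ry":0,"rz":0,"jaw":0},
    {"x":-0.001,"y":-0.01,"z":-0.0007,"rx":-0.1,"ry":0,"rz":0,"jaw":0},
    {"x":-0.0015,"y":-0.015,"z":-0.0007,"rx":-0.1,"ry":0,"rz":0,"jaw":0},
    {"x":-0.002,"y":-0.02,"z":-0.0007,"rx":-0.1,"ry":0,"rz":0,"jaw":0}
  ],
  "newtons": 20
}}

```text
clock: 15.5
position: [0.5973, 0.0487, 0.2072]
orientation: [[-0.085, 0.001, 0.996], [-0.996, -0.0, -0.085], [0.0, -1.0, 0.001]]
force: [-0.1, 4.1, 5.0]
opening: 0.001
```

Request:
{"name": "step_arm", "arguments": {
  "rows": [
    {"x":-0.0005,"y":-0.005,"z":-0.0008,"rx":-0.1,"ry":0,"rz":0,"jaw":0},
    {"x":-0.001,"y":-0.01,"z":-0.0008,"rx":-0.1,"ry":0,"rz":0,"jaw":0},
    {"x":-0.0015,"y":-0.015,"z":-0.0008,"rx":-0.1,"ry":0,"rz":0,"jaw":0},
    {"x":-0.002,"y":-0.02,"z":-0.0008,"rx":-0.1,"ry":0,"rz":0,"jaw":0}
  ],
  "newtons": 20
}}

```text
clock: 15.9
position: [0.5955, 0.0296, 0.207]
orientation: [[-0.084, 0.002, 0.996], [-0.996, -0.0, -0.084], [0.0, -1.0, 0.002]]
force: [0.6, 4.5, 6.6]
opening: 0.001
```

Request:
{"name": "step_arm", "arguments": {
  "rows": [
    {"x":-0.0005,"y":-0.005,"z":-0.0008,"rx":-0.1,"ry":0,"rz":0,"jaw":0},
    {"x":-0.001,"y":-0.01,"z":-0.0008,"rx":-0.1,"ry":0,"rz":0,"jaw":0},
    {"x":-0.0015,"y":-0.015,"z":-0.0008,"rx":-0.1,"ry":0,"rz":0,"jaw":0},
    {"x":-0.002,"y":-0.02,"z":-0.0008,"rx":-0.1,"ry":0,"rz":0,"jaw":0}
  ],
  "newtons": 20
}}

```text
clock: 16.3
position: [0.5939, 0.0107, 0.2071]
orientation: [[-0.084, 0.004, 0.996], [-0.997, -0.0, -0.084], [-0.0, -1.0, 0.004]]
force: [0.7, 4.2, 6.6]
opening: -0.0
```

```bash
python3 st.py
```

```text
{'clock': 16.3, 'position': [0.5939, 0.0107, 0.2071], 'force': [0.6634, 4.1692, 6.5688], 'opening': -0.0005, 'joints': [0.327, 0.3591, -0.5014, 1.7552, 0.1943, 1.0729, -1.8947]}
[[-0.084, 0.004, 0.996], [-0.997, -0.0, -0.084], [-0.0, -1.0, 0.004]] yaw x -94.79
```

Request:
{"name": "step_arm", "arguments": {
  "rows": [
    {"x":-0.0005,"y":-0.005,"z":-0.0008,"rx":-0.1,"ry":0.1,"rz":0,"jaw":0},
    {"x":-0.001,"y":-0.01,"z":-0.0008,"rx":-0.1,"ry":0.2,"rz":0,"jaw":0},
    {"x":-0.0015,"y":-0.015,"z":-0.0008,"rx":-0.1,"ry":0.2,"rz":0,"jaw":0},
    {"x":-0.002,"y":-0.02,"z":-0.0008,"rx":-0.1,"ry":0.2,"rz":0,"jaw":0}
  ],
  "newtons": 20
}}

```text
clock: 16.7
position: [0.5921, -0.0081, 0.2071]
orientation: [[-0.083, 0.001, 0.997], [-0.997, -0.0, -0.083], [-0.0, -1.0, 0.001]]
force: [-0.2, 5.2, 5.2]
opening: 0.0
```

Request:
{"name": "step_arm", "arguments": {
  "rows": [
    {"x":-0.0005,"y":-0.005,"z":-0.0008,"rx":-0.1,"ry":0.1,"rz":0,"jaw":0},
    {"x":-0.001,"y":-0.01,"z":-0.0008,"rx":-0.1,"ry":0.2,"rz":0,"jaw":0},
    {"x":-0.0015,"y":-0.015,"z":-0.0008,"rx":-0.1,"ry":0.2,"rz":0,"jaw":0},
    {"x":-0.002,"y":-0.02,"z":-0.0008,"rx":-0.1,"ry":0.2,"rz":0,"jaw":0}
  ],
  "newtons": 20
}}

```text
clock: 17.1
position: [0.5905, -0.0265, 0.2072]
orientation: [[-0.082, -0.001, 0.997], [-0.997, 0.0, -0.082], [-0.0, -1.0, -0.001]]
force: [-0.1, 4.7, 7.0]
opening: 0.002
```

Request:
{"name": "step_arm", "arguments": {
  "rows": [
    {"x":-0.0004,"y":-0.004,"z":-0.0008,"rx":-0.1,"ry":0,"rz":0,"jaw":0},
    {"x":-0.0008,"y":-0.008,"z":-0.0008,"rx":-0.1,"ry":0,"rz":0,"jaw":0},
    {"x":-0.001,"y":-0.01,"z":-0.0008,"rx":-0.1,"ry":0,"rz":0,"jaw":0}
  ],
  "newtons": 20
}}

```text
clock: 17.4
position: [0.5897, -0.0354, 0.2072]
orientation: [[-0.081, -0.0, 0.997], [-0.997, 0.001, -0.081], [-0.001, -1.0, -0.001]]
force: [1.0, 5.0, 6.6]
opening: -0.003
```

```bash
python3 st.py
python3 - <<'E'
from h import *
im=vision.camera("side"); cv2.imwrite(f"pics/side9.png",im[:,:,::-1])
a=cv2.imread("pics/side9.png")[160:290,250:380]
cv2.imwrite("pics/9c.png",cv2.resize(a,None,fx=4.5,fy=4.5,interpolation=2))
E
```

```text
{'clock': 17.4, 'position': [0.5897, -0.0354, 0.2072], 'force': [1.0406, 5.0107, 6.585], 'opening': -0.0032, 'joints': [0.3923, 0.3525, -0.4842, 1.7606, 0.183, 1.0738, -1.8064]}
[[-0.081, -0.0, 0.997], [-0.997, 0.001, -0.081], [-0.001, -1.0, -0.001]] yaw x -94.66
```

View pics/9c.png

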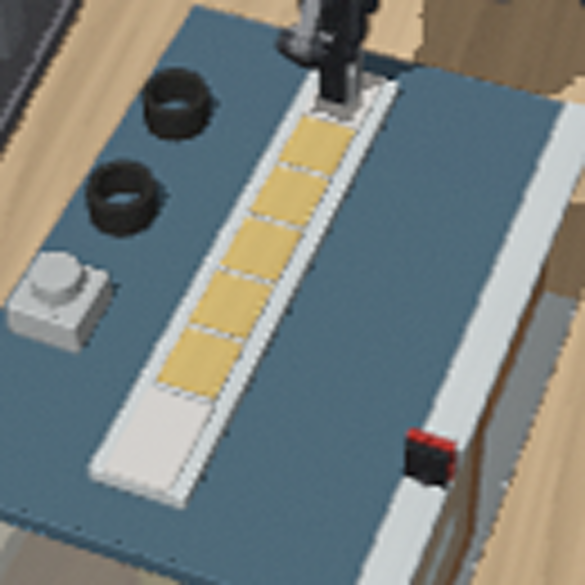

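All five flaps look flat and the tips are on the run-out plate at crop (335,100). I'll lift straight up and clear the view.

Request:
{"name": "step_arm", "arguments": {
  "rows": [
    {"x":0,"y":0,"z":0.01,"rx":0,"ry":0,"rz":0,"jaw":0},
    {"x":0,"y":0,"z":0.03,"rx":0,"ry":0,"rz":0,"jaw":0},
    {"x":0,"y":0,"z":0.06,"rx":0,"ry":0,"rz":0,"jaw":0},
    {"x":0,"y":0,"z":0.09,"rx":0,"ry":0,"rz":0,"jaw":0},
    {"x":0,"y":-0.02,"z":0.11,"rx":0,"ry":0,"rz":0,"jaw":0}
  ],
  "newtons": 20
}}

```text
clock: 17.95
position: [0.5889, -0.0539, 0.3187]
orientation: [[-0.077, -0.001, 0.997], [-0.997, 0.0, -0.077], [-0.0, -1.0, -0.001]]
force: [0.5, 0.4, -0.3]
opening: -0.004
```

Request:
{"name": "step_arm", "arguments": {
  "rows": [
    {"x":-0.01,"y":-0.04,"z":0,"rx":0,"ry":0,"rz":0,"jaw":0},
    {"x":-0.025,"y":-0.08,"z":0,"rx":0,"ry":0,"rz":0,"jaw":0},
    {"x":-0.04,"y":-0.12,"z":0,"rx":0,"ry":0,"rz":0,"jaw":0},
    {"x":-0.055,"y":-0.16,"z":0,"rx":0,"ry":0,"rz":0,"jaw":0},
    {"x":-0.07,"y":-0.2,"z":0,"rx":0,"ry":0,"rz":0,"jaw":0}
  ],
  "newtons": 20
}}

```text
clock: 18.45
position: [0.5156, -0.2573, 0.3175]
orientation: [[-0.08, -0.006, 0.997], [-0.997, -0.0, -0.08], [0.001, -1.0, -0.006]]
force: [-0.3, -1.1, -0.8]
opening: -0.0
```

Request:
{"name": "step_arm", "arguments": {
  "rows": [
    {"x":0,"y":-0.01,"z":0,"rx":0,"ry":0,"rz":0,"jaw":0},
    {"x":0,"y":-0.01,"z":0,"rx":0,"ry":0,"rz":0,"jaw":0},
    {"x":0,"y":-0.01,"z":0,"rx":0,"ry":0,"rz":0,"jaw":0}
  ],
  "newtons": 20
}}

```text
clock: 18.75
position: [0.5152, -0.2663, 0.3168]
orientation: [[-0.079, -0.008, 0.997], [-0.997, 0.001, -0.079], [-0.001, -1.0, -0.008]]
force: [0.3, 1.4, -0.4]
opening: 0.001
```

```bash
python3 st.py
python3 - <<'E'
from h import *
for c in("side","top"):
    im=vision.camera(c); cv2.imwrite(f"pics/{c}10.png",im[:,:,::-1])
    for n in("door_lug","flap0_edge","flap2_edge","flap4_edge","prism_mount","eyecup_a"):
        print(c,n,[(np.round(d["point"],4).tolist(),round(d["confidence"],2)) for d in pinpoint(n,c)[:2]])
a=cv2.imread("pics/side10.png")[150:300,230:400]
b=cv2.imread("pics/top10.png")[140:260,215:370]
cv2.imwrite("pics/10c.png",np.vstack([cv2.resize(a,(510,300)),cv2.resize(b,(510,300))]))
E
```

```text
{'clock': 18.75, 'position': [0.5152, -0.2663, 0.3168], 'force': [0.276, 1.4218, -0.4016], 'opening': 0.0012, 'joints': [0.7141, 0.2244, -0.3597, 1.6653, 0.0837, 1.2747, -1.3127]}
[[-0.079, -0.008, 0.997], [-0.997, 0.001, -0.079], [-0.001, -1.0, -0.008]] yaw x -94.56
side door_lug [([0.481, 0.194, 0.2053], 0.92)]
side flap0_edge [([0.6052, 0.1404, 0.1939], 0.68)]
side flap2_edge [([0.5964, 0.0677, 0.1926], 0.55)]
side flap4_edge [([0.5915, -0.0092, 0.1956], 0.71)]
side prism_mount [([0.6924, 0.1462, 0.1786], 0.65)]
side eyecup_a [([0.6813, 0.0657, 0.182], 0.59), ([0.6776, -0.009, 0.1824], 0.54)]
top door_lug [([0.4814, 0.1879, 0.2084], 0.67)]
top flap0_edge [([0.5916, -0.0103, 0.1903], 0.64), ([0.6057, 0.1459, 0.1953], 0.55)]
top flap2_edge [([0.596, 0.0652, 0.1896], 0.43)]
top flap4_edge [([0.5944, -0.0128, 0.1937], 0.47)]
top prism_mount [([0.6849, 0.1451, 0.1837], 0.63)]
top eyecup_a [([0.6836, 0.071, 0.1776], 0.6), ([0.6741, -0.0056, 0.1775], 0.49)]
```

View pics/10c.png

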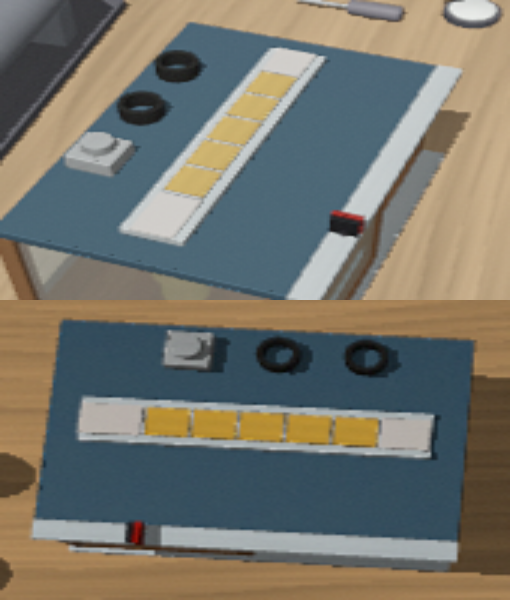

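View pics/top10.png

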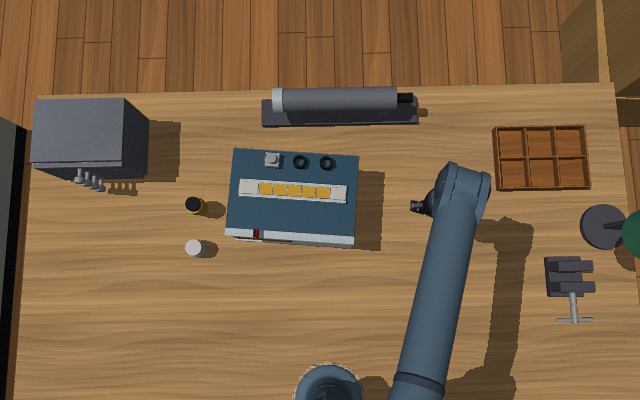

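All five flaps lie flat, with edges at about 0.193. The lug sits at the stop (top view (257,233)) and the loose things haven't moved. I'll hand in.

```bash
python3 -c "
from station import ticket; print(ticket.hand_in())"
```

```text
the job is handed in; nothing more can be done
None
```

The cabinet is closed up and the job was handed in at about 19 s of the 48 s allowed; hand-in gives no verdict.

- **Door:** I pushed the lug's red face with the closed tips for about 0.13 m. The tips then stopped moving and the force rose from about 3 N to 15 N, so I took the door as shut on its stop. The lug was still there in the last pictures. The black back was not touched.
- **Flaps:** I set the tips down on the lead-in plate and stroked to the middle of the run-out plate in one run. Every force reading along it was about 4–8 N downwards, with the tips level with the plates.
- **Last checks:** In both camera views all five flaps lie flat. The flap edges I measured (first, third and fifth) read 0.190–0.196 m, against 0.193 m for the plates, which is within the networks' error of about 4 mm. The prism mount, eyecups and bench items look unmoved by eye, and the arm was well clear at the end.
- **Failed or disagreed:** The first move call was refused as "invalid input" and moved nothing. In the last top view the network's best guess for the first flap's edge was really the fifth flap; its second guess was right. The two cameras' lug positions differ by about 6 mm, and the stop itself was judged by force alone.

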